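# Put the microscope objectives away in their cases

## Robot

A 6-joint arm with a two-finger parallel gripper is mounted at the origin on the work surface. World frame = base frame: x ahead of the robot, y to its left, z up, the work surface at z = 0. Lengths are in mm, angles in rad, forces in N, time in s.
With the tool pointing down it reaches from about 400 to 925 mm from the base axis. Payload 12.5 kg.
Tool frame: the origin (TCP) lies at the very end of the fingers, on their centre line; the grasp point (between the pads) lies 19 mm behind it; z points along the fingers, y is the line along which they close (so a half turn about z gives the same grasp; the last joint's range is limited). The gripper opens to 95 mm and grips with 3 to 60 N. Pads are 20 mm wide; open, the fingers measure 119 mm over their backs; the gripper's body (75 mm by 180 mm) begins 59 mm behind the grasp point.
Start: joints at [-1.24, 0.491, 1.559, -0, 1.092, -0.106], TCP at [264.427, -566.33, 180.161] pointing down, gripper open.
Joint ranges: [-3.1, 3.1], [-0.84, 2.19], [0.05, 2.79], [-1.13, 4.28], [0.06, 2.93], [-2.69, 2.69]. Speed limits (rad/s): [2.22, 2.22, 2.79, 3.14, 3.14, 3.14].

## Interface

Orientations are given as [roll, pitch, yaw] about the fixed x, y, z axes, in that order (R = Rz(yaw) Ry(pitch) Rx(roll)).
In Python, from cell import * gives the robot as it stands.
- The arm moves only by the tool step_arm, never from a script. Its argument "plan" is a list of rows, each an object of numbers: "x", "y", "z": the shift along the tool's x, y, z in units of 25 mm (1.0 is 25 mm); "rx", "ry", "rz": the turn, a rotation vector about the tool's x, y, z in units of 0.1 rad (1.0 is 0.1 rad). In form: [{"x": .., "y": .., "z": .., "rx": .., "ry": .., "rz": ..}, ...]. A call has exactly 10 rows; each row shifts and turns the commanded pose from where the row before left it, along the tool's axes as they then stand; what a row does not reach is not made up. A row lasts 1/12 s, in which the tool goes at most 41.7 mm and 7.16 degrees, less where a joint would pass 70% of its speed; a pose out of reach is approached as far as the arm can. A call with a number of a shift or a turn outside -1 to 1 is refused whole. A call with a gripper value outside its range is refused whole. "jaw" is the closure, from -1 (fully open) to 1 (shut), so that 0 is half open, set as the call begins (left out, the last holds). The fingers move at their own pace and stop on an object; the grip force is fixed at half the most. Time passes only in rows, so rows that do not move let the fingers close, or fill a call up. It gives the time, the measured TCP pose, the force, the opening and the grip force at its end, in the units of the state.
- state(): the state, without advancing time (a new reading comes with each control period).
- read_camera(name): name is "scene" or "side" or "wrist"; returns a dict with "image" (480x640x3 uint8, red, green, blue), "depth" (480x640 float32, mm along the optical axis (not along the pixel's ray), 0 where there is no reading), "vfov" (degrees; the focal length in pixels is half the picture's height over the tangent of half this angle, whatever the lens; pixels are square), "cx", "cy" (the principal point, pixels), "k1" (the pictures are not rectified: a ray, as slopes to the right and down, at radius r is drawn at 1 + k1 r^2 times it, then the intrinsics apply), "R" (3x3) and "t" (3): a world point X has camera coordinates R X + t. Camera axes: x right, y down, z forward; pixel columns grow to the right and rows downward; lengths in mm; the calibration is good to about 2 mm. A picture is of the moment at which its call begins.
- job_done(): hands the job in; it is judged then, once.
The state is a dict: "t": time; "joints": joint angles; "qvel": joint speeds; "tau": joint torques, N m; "eef_pos": TCP position; "tcp_rot": TCP orientation; "ft_force": force on the tool from outside, world axes, zero at the start; "moment": the same for the moment, N m; "opening": opening from 0.0 (shut) to 1.0 (fully open); "grip_force": force on a finger pad.
Only numpy, scipy, OpenCV 4.12 (cv2) and the standard library are available. Lean on these libraries where they do the work, as an engineer would, in place of code of your own. Each camera call takes 0.05 s, during which the arm holds its last target. There are 200 camera calls.

## Task

Put the four loose microscope objectives away: stand each one, nose up, in the open white case bottom that fits it - slim objectives in the narrow cases, broad ones in the broad cases, and of each pair the long one in the deeper case. They are optics, so set each down gently on the floor of its case instead of dropping it, and knock no objective or case over. Leave the eyepiece and the little brown bottle where they stand.

Things in the scene. Friction and masses are not known exactly. Their poses are not given: they have to be found in the camera images.
- objective_slim_short: The slim short microscope objective standing on its thread, nose up: bright steel barrel 26 mm diameter from 5 mm to 42 mm above its underside, then a conical nose 10 mm high, 52 mm tall in all; brass thread 20 mm diameter, 5 mm long underneath, dark knurled ring low on the barrel. Origin: centre of the underside; z up along the barrel. Loose, about 0.11 kg.
- objective_slim_long: The slim long microscope objective standing on its thread, nose up: bright steel barrel 26 mm diameter from 5 mm to 66 mm above its underside, then a conical nose 10 mm high, 76 mm tall in all; brass thread 20 mm diameter, 5 mm long underneath, dark knurled ring low on the barrel. Origin: centre of the underside; z up along the barrel. Loose, about 0.16 kg.
- objective_broad_short: The broad short microscope objective standing on its thread, nose up: bright steel barrel 42 mm diameter from 5 mm to 42 mm above its underside, then a conical nose 10 mm high, 52 mm tall in all; brass thread 32 mm diameter, 5 mm long underneath, dark knurled ring low on the barrel. Origin: centre of the underside; z up along the barrel. Loose, about 0.20 kg.
- objective_broad_long: The broad long microscope objective standing on its thread, nose up: bright steel barrel 42 mm diameter from 5 mm to 66 mm above its underside, then a conical nose 10 mm high, 76 mm tall in all; brass thread 32 mm diameter, 5 mm long underneath, dark knurled ring low on the barrel. Origin: centre of the underside; z up along the barrel. Loose, about 0.29 kg.
- case_slim_shallow: The narrow shallow case bottom: open round white plastic cup, 49 mm outside diameter with fine ribs round its foot, bore 41 mm straight to the floor, 17 mm tall, floor 5 mm thick with a dark seat, so 12 mm deep. Origin: centre of its underside; z up. Loose, standing on the table, 0.10 kg; it belongs to the slim short objective.
- case_slim_deep: The narrow deep case bottom: open round white plastic cup, 49 mm outside diameter with fine ribs round its foot, bore 41 mm straight to the floor, 36 mm tall, floor 5 mm thick with a dark seat, so 31 mm deep. Origin: centre of its underside; z up. Loose, standing on the table, 0.14 kg; it belongs to the slim long objective.
- case_broad_shallow: The broad shallow case bottom: open round white plastic cup, 65 mm outside diameter with fine ribs round its foot, bore 57 mm straight to the floor, 17 mm tall, floor 5 mm thick with a dark seat, so 12 mm deep. Origin: centre of its underside; z up. Loose, standing on the table, 0.14 kg; it belongs to the broad short objective.
- case_broad_deep: The broad deep case bottom: open round white plastic cup, 65 mm outside diameter with fine ribs round its foot, bore 57 mm straight to the floor, 36 mm tall, floor 5 mm thick with a dark seat, so 31 mm deep. Origin: centre of its underside; z up. Loose, standing on the table, 0.19 kg; it belongs to the broad long objective.
- eyepiece: Microscope eyepiece standing on its tube, not an objective: black and grey, 42 mm widest diameter (rubber eyecup), 48 mm tall. Origin: centre of the underside. Loose; to be left alone.
- bottle: Small brown glass bottle with a black cap, 38 mm diameter, 72 mm tall. Origin: centre of the underside. Loose; to be left alone.
There are look-alikes about, which are no part of the job. What is shaped like the objective_slim_long but blue or turquoise is not meant. Leave any pink look-alike of the case_slim_deep alone.

How it is judged:
By the outcome, as a careful person would: the job done as asked, in the order asked, and still so for the second after the job is handed in, with the robot touching nothing.
It also fails if it takes over 99 s, if anything falls off the work surface, if the arm or the gripper's body presses on something with over 40 N, if the wrist force passes 120 N, or if a joint passes its speed limit or range.

## Working session

There is one attempt and no reset: what is moved stays moved. The work goes in short steps, Python scripts to look and compute and a tool call to move; the robot and the scene stay as the last step left them, time stands still between calls to the robot, and variables do not carry over. Pictures are saved under pics/ and viewed, at most 14 in all, crops included, and the job is handed in when it is done.

Besides the shell and the picture viewer there is one more tool, called after "Request:" as a command line: name --argument value ..., lists and objects as JSON in quotes. step_arm: Moves the arm, as the interface text tells. Shifts and turns lie within -1 to 1; 1 stands for 25 mm of shift or 0.1 rad of turn. Its arguments: {"type":"object","properties":{"plan":{"type":"array","items":{"type":"object","properties":{"x":{"type":"number"},"y":{"type":"number"},"z":{"type":"number"},"rx":{"type":"number"},"ry":{"type":"number"},"rz":{"type":"number"}}}},"jaw":{"type":"number"}},"required":["plan"]}

```bash
mkdir -p pics; ls; cat > h.py <<'E'
from cell import *
import numpy as np, cv2
def snap(n,f):
    c=read_camera(n); cv2.imwrite('pics/'+f+'.png',c['image'][:,:,::-1]); np.savez('pics/'+f+'.npz',**c); return c
def ray(c,u,v):
    f=240/np.tan(np.radians(float(c['vfov']))/2)
    d=np.array([(u-c['cx'])/f,(v-c['cy'])/f]);s=d.copy()
    for _ in range(20): s=d/(1+float(c['k1'])*(s@s))
    return np.array([s[0],s[1],1.])
def atz(c,u,v,z):
    R=c['R'];o=-R.T@c['t'];d=R.T@ray(c,u,v);return o+d*(z-o[2])/d[2]
def bydepth(c,u,v):
    return c['R'].T@(ray(c,u,v)*c['depth'][int(v),int(u)]-c['t'])
E
python3 - <<'E'
from h import *
for n in['scene','side','wrist']:
    c=snap(n,n+'0');print(n,-c['R'].T@c['t'],c['vfov'],c['k1'])
s=state();print(s)
E
```

```text
pics
scene [ 991.05236824 -640.89673768  524.96960841] 57.98740373057371 -0.09694905458400628
side [293.9956438  905.39097734 708.71751102] 42.30896457414492 -0.16974552314099142
wrist [ 324.71278278 -536.73614624  384.63816434] 58.608026643486006 -0.046471771748193676
{'t': 0.15, 'joints': array([-1.23960661e+00,  4.91448935e-01,  1.55927980e+00, -1.65755121e-05,
        1.09167660e+00, -1.05618235e-01]), 'qvel': array([-0.00092286, -0.0003998 , -0.00321196, -0.00072258, -0.00063332,
       -0.00056112]), 'tau': array([ 1.82933934e-03, -6.12897205e+01, -2.58277631e+01,  6.92668115e-02,
        4.73104685e-02, -8.73759109e-05]), 'eef_pos': array([ 264.35190692, -566.13914596,  179.68890926]), 'tcp_rot': array([-3.14078295e+00, -7.10539905e-05,  4.36815568e-01]), 'ft_force': array([0.83781768, 0.17621462, 0.27242619]), 'moment': array([ 0.00595969,  0.03065776, -0.00579372]), 'grip_force': 0.0, 'opening': 0.9978690626821557}
```

View pics/scene0.png

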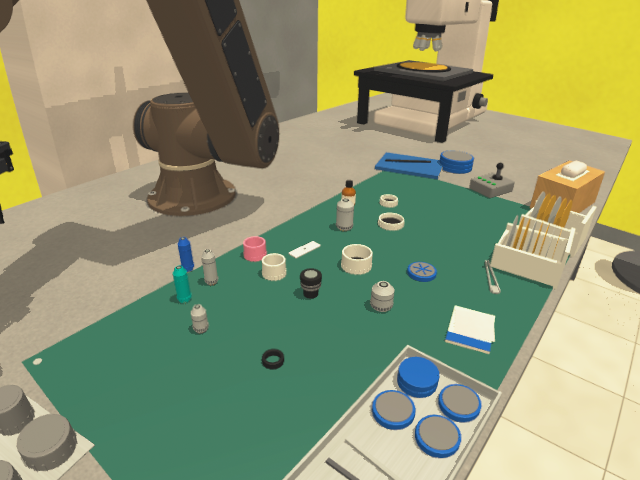

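View pics/side0.png

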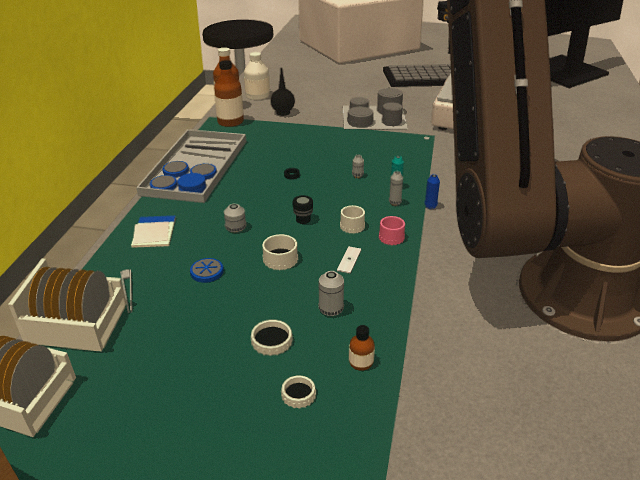

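The scene picture shows slim_short at (200,318), slim_long at (209,267), broad_long at (345,214) and broad_short at (382,296). The cases are slim_deep (273,266), broad_deep (357,259), broad_shallow (391,221) and slim_shallow (389,200). The look-alikes are pink (255,249), turquoise (181,284) and blue (185,254). The side view agrees with this. I'll fit circles to the depth clouds from both cameras.

```bash
cat > fit.py <<'E'
from h import *
from scipy.optimize import least_squares
def cloud(c):
    f=240/np.tan(np.radians(float(c['vfov']))/2)
    K=np.array([[f,0,c['cx']],[0,f,c['cy']],[0,0,1]],float)
    u,v=np.meshgrid(np.arange(640.),np.arange(480.))
    p=cv2.undistortPointsIter(np.stack([u.ravel(),v.ravel()],1)[:,None],K,np.array([float(c['k1']),0,0,0]),None,None,(3,50,1e-9))[:,0]
    d=c['depth'].ravel().astype(float)
    X=(np.c_[p,np.ones(len(p))]*d[:,None]-c['t'])@c['R']
    return X[d>0]
def fit(X,xy,r,z0,z1):
    xy=np.array(xy,float)
    for w in (1.6,1.35,1.35):
        P=X[(X[:,2]>z0)&(X[:,2]<z1)]; P=P[np.hypot(*(P[:,:2]-xy).T)<r*w+4][:,:2]
        if len(P)<8: return None,len(P),0
        s=least_squares(lambda q:np.hypot(*(P-q).T)-r,xy,loss='soft_l1',f_scale=1.); xy=s.x
    return xy.round(1),len(P),np.median(abs(s.fun)).round(2)
E
python3 - <<'E'
from fit import *
sc=dict(np.load('pics/scene0.npz'));sd=dict(np.load('pics/side0.npz'))
A=cloud(sc);B=cloud(sd)
# rough: top centre pixel in scene, top height, (r,z0,z1)
O=dict(slim_short=((199,307),(358,156),52,13,14,40),slim_long=((208,251),(397,173),76,13,14,64),broad_short=((382,285),(235,206),52,21,14,40),broad_long=((346,200),(331,275),76,21,14,64),
 c_slim_sh=((389,198),(299,386),17,22.5,14,21),c_slim_dp=((273,259),(352,212),36,22.5,32,40),c_broad_sh=((391,218),(272,333),17,30.5,14,21),c_broad_dp=((357,252),(280,244),36,30.5,32,40),
 pink=((255,242),(392,224),36,22.5,32,40),turq=((180,267),(398,158),76,13,14,64),blue=((184,239),(433,176),76,13,14,64),eyep=((311,271),(303,199),48,21,30,48),bottle=((349,183),(362,330),72,19,10,40))
for k,(p,q,h,r,a,b) in O.items():
    g=atz(sc,*p,h)[:2];g2=atz(sd,*q,h)[:2]
    print(k,g.round(0),g2.round(0),fit(A,g,r,a,b),fit(B,g2,r,a,b),fit(np.r_[A,B],g,r,a,b), np.hypot(*g).round(0))
for n,X in(('A',A),('B',B)):
    m=(X[:,0]>300)&(X[:,0]<800)&(abs(X[:,1])<400)&(X[:,2]<8)&(X[:,2]>-10);print(n,np.median(X[m,2]))
E
```

```text
slim_short [ 475. -326.] [ 472. -326.] (array([ 471.5, -328.5]), 185, np.float64(0.61)) (array([ 473.3, -329.6]), 119, np.float64(1.28)) (array([ 471.9, -328.8]), 304, np.float64(0.99)) 576.0
slim_long [ 376. -226.] [ 375. -223.] (array([ 374.9, -227.1]), 292, np.float64(0.66)) (array([ 375.5, -227.8]), 245, np.float64(1.2)) (array([ 375.1, -227.4]), 537, np.float64(0.86)) 439.0
broad_short [679. -72.] [678. -71.] (array([680.2, -69.4]), 260, np.float64(0.57)) (array([681.8, -70.8]), 224, np.float64(1.1)) (array([680.7, -69.8]), 484, np.float64(0.97)) 683.0
broad_long [444. 135.] [444. 134.] (array([442.9, 132.7]), 308, np.float64(0.86)) (array([444.2, 131.6]), 583, np.float64(0.76)) (array([443.7, 132. ]), 891, np.float64(0.9)) 464.0
c_slim_sh [454. 327.] [453. 324.] (array([454.3, 324.6]), 76, np.float64(1.25)) (array([454.1, 326.8]), 238, np.float64(1.06)) (array([454.2, 326.3]), 314, np.float64(1.2)) 560.0
c_slim_dp [ 448. -121.] [ 451. -119.] (array([ 451.1, -123.9]), 160, np.float64(0.98)) (array([ 450.5, -121.3]), 130, np.float64(1.26)) (array([ 451.1, -122.7]), 290, np.float6
[... 629 characters left out ...]
0.66)) (array([ 380.4, -297.5]), 110, np.float64(1.24)) (array([ 380.6, -297. ]), 432, np.float64(0.8)) 482.0
blue [ 302. -229.] [ 301. -226.] (array([ 297.8, -229.7]), 247, np.float64(0.73)) (array([ 299.7, -230.1]), 258, np.float64(1.03)) (array([ 298.4, -229.8]), 505, np.float64(1.03)) 379.0
eyep [ 547. -117.] [ 553. -129.] (array([ 552.1, -125.3]), 170, np.float64(0.8)) (array([ 553.9, -126.4]), 238, np.float64(2.28)) (array([ 552.6, -125.8]), 408, np.float64(1.46)) 559.0
bottle [382. 232.] [375. 246.] (array([374. , 243.2]), 76, np.float64(0.76)) (array([374.6, 242.4]), 366, np.float64(0.61)) (array([374.5, 242.5]), 442, np.float64(0.65)) 447.0
A 1.624221085993836
B -0.12312524569474947
```

Both cameras agree to within about 2 mm, and the fitted sizes and heights are consistent. I'll start by squaring the tool to the world axes and heading for the slim short one.

Request:
step_arm --plan '[{"rz": 0.88}, {"rz": 0.88}, {"rz": 0.87}, {"rz": 0.87}, {"rz": 0.87}, {"x": 1, "y": -1}, {"x": 1, "y": -1}, {"x": 1, "y": -1}, {"x": 1, "y": -1}, {"x": 1, "y": -1}]' --jaw 0

```text
schema error: expected keys x, y, z, rx, ry, rz
```

Request:
step_arm --plan '[{"x": 0.7, "y": -0.9}, {"x": 0.7, "y": -0.9}, {"x": 0.7, "y": -0.9}, {"x": 0.7, "y": -0.9}, {"x": 0.5, "y": -0.9, "z": 0.2}, {"z": 0.4}, {"z": 0.4}, {"z": 0.4}, {}, {}]'

```text
schema error: expected keys x, y, z, rx, ry, rz
```

```bash
cat > w.py <<'E'
import sys
from fit import *
# name: xy, r, z0, z1
T=dict(ss=((472,-329),13,14,40),sl=((375,-227),13,14,64),bs=((680.5,-70),21,14,40),bl=((443.5,132),21,14,64),
 css=((454,326),22.5,14,21),csd=((451,-123),22.5,32,40),cbs=((523,225),30.5,14,21),cbd=((565,12.5),30.5,32,40))
if __name__=='__main__':
    c=snap('wrist',sys.argv[1]);X=cloud(c);s=state()
    for k in sys.argv[2:]: print(k,fit(X,*T[k]), 'tcp-rel units', ((np.array(fit(X,*T[k])[0])-s['eef_pos'][:2])/25*[1,-1]).round(2) if fit(X,*T[k])[0] is not None else '')
    print(s['eef_pos'].round(1),s['tcp_rot'].round(3),s['t'],s['opening']*95,-c['R'].T@c['t'])
    m=(abs(X[:,2])<8);print('table',np.median(X[m,2]))
E
python3 w.py w1 ss
```

```text
ss (None, 0, 0) tcp-rel units 
[ 264.4 -566.1  179.8] [-3.141 -0.     0.437] 0.2 95.08388209500681 [ 324.71704503 -536.74797527  384.71776769]
table 0.5535271997514648
```

View pics/w1.png

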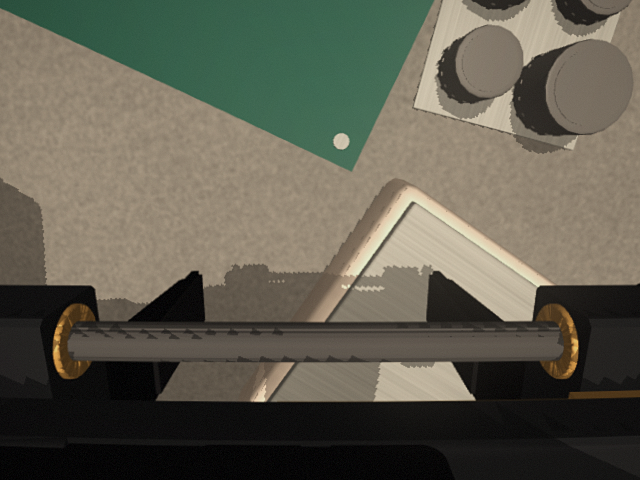

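The wrist picture shows only the mat corner and the open fingers (tips near rows 270–400), so the arm hasn't moved. Every row needs all six keys.

Request:
step_arm --plan '[{"x": 0, "y": 0, "z": 0, "rx": 0, "ry": 0, "rz": 0.88}, {"x": 0, "y": 0, "z": 0, "rx": 0, "ry": 0, "rz": 0.88}, {"x": 0, "y": 0, "z": 0, "rx": 0, "ry": 0, "rz": 0.87}, {"x": 0, "y": 0, "z": 0, "rx": 0, "ry": 0, "rz": 0.87}, {"x": 0, "y": 0, "z": 0, "rx": 0, "ry": 0, "rz": 0.87}, {"x": 1, "y": -1, "z": 0, "rx": 0, "ry": 0, "rz": 0}, {"x": 1, "y": -1, "z": 0, "rx": 0, "ry": 0, "rz": 0}, {"x": 1, "y": -1, "z": 0, "rx": 0, "ry": 0, "rz": 0}, {"x": 1, "y": -1, "z": 0, "rx": 0, "ry": 0, "rz": 0}, {"x": 1, "y": -1, "z": 0, "rx": 0, "ry": 0, "rz": 0}]' --jaw 0

```text
t: 1.03
eef_pos: [390.3, -440.0, 180.1]
tcp_rot: [-3.142, 0.0, -0.001]
ft_force: [0.5, -0.7, -0.5]
opening: 0.501
grip_force: 0.0
```

Request:
step_arm --plan '[{"x": 0.7, "y": -0.9, "z": 0, "rx": 0, "ry": 0, "rz": 0}, {"x": 0.7, "y": -0.9, "z": 0, "rx": 0, "ry": 0, "rz": 0}, {"x": 0.7, "y": -0.9, "z": 0, "rx": 0, "ry": 0, "rz": 0}, {"x": 0.7, "y": -0.9, "z": 0, "rx": 0, "ry": 0, "rz": 0}, {"x": 0.5, "y": -0.9, "z": 0.2, "rx": 0, "ry": 0, "rz": 0}, {"x": 0, "y": 0, "z": 0.4, "rx": 0, "ry": 0, "rz": 0}, {"x": 0, "y": 0, "z": 0.4, "rx": 0, "ry": 0, "rz": 0}, {"x": 0, "y": 0, "z": 0.4, "rx": 0, "ry": 0, "rz": 0}, {"x": 0, "y": 0, "z": 0, "rx": 0, "ry": 0, "rz": 0}, {"x": 0, "y": 0, "z": 0, "rx": 0, "ry": 0, "rz": 0}]'

```text
t: 1.87
eef_pos: [471.2, -329.6, 144.4]
tcp_rot: [-3.141, 0.001, -0.002]
ft_force: [0.0, 0.1, -0.3]
opening: 0.501
grip_force: 0.0
```

```bash
python3 w.py w2 ss
```

```text
ss (array([ 472.6, -328.9]), 191, np.float64(0.14)) tcp-rel units [ 0.04 -0.03]
[ 471.5 -329.7  144.9] [-3.141e+00  0.000e+00 -2.000e-03] 1.9167 47.49171243264554 [ 538.02621369 -328.50420668  349.27588049]
table 0.8653591071319408
```

View pics/w2.png

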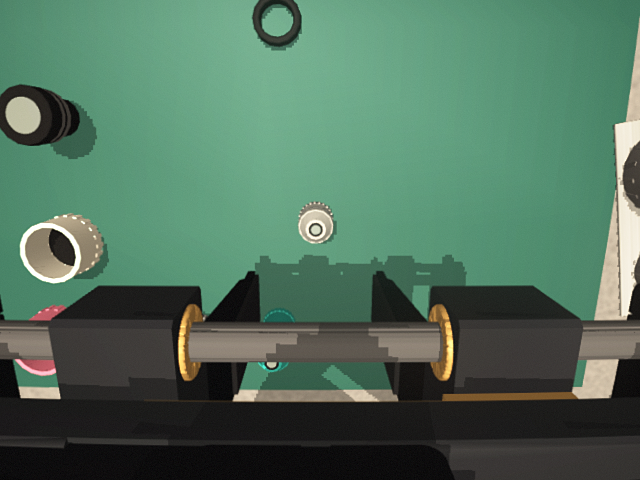

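The wrist view shows the slim objective at (316,225), centred between the fingers. The fit puts it within 1 mm of the TCP, so I'll descend and grip.

Request:
step_arm --plan '[{"x": 0.04, "y": -0.03, "z": 0.7, "rx": 0, "ry": 0, "rz": 0}, {"x": 0, "y": 0, "z": 0.8, "rx": 0, "ry": 0, "rz": 0}, {"x": 0, "y": 0, "z": 0.8, "rx": 0, "ry": 0, "rz": 0}, {"x": 0, "y": 0, "z": 0.8, "rx": 0, "ry": 0, "rz": 0}, {"x": 0, "y": 0, "z": 0.8, "rx": 0, "ry": 0, "rz": 0}, {"x": 0, "y": 0, "z": 0.6, "rx": 0, "ry": 0, "rz": 0}, {"x": 0, "y": 0, "z": 0.4, "rx": 0, "ry": 0, "rz": 0}, {"x": 0, "y": 0, "z": 0.16, "rx": 0, "ry": 0, "rz": 0}, {"x": 0, "y": 0, "z": 0, "rx": 0, "ry": 0, "rz": 0}, {"x": 0, "y": 0, "z": 0, "rx": 0, "ry": 0, "rz": 0}]'

```text
t: 2.75
eef_pos: [473.2, -328.6, 19.3]
tcp_rot: [3.141, -0.001, -0.0]
ft_force: [0.3, -0.3, 0.2]
opening: 0.5
grip_force: 0.0
```

Request:
step_arm --plan '[{"x": 0, "y": 0, "z": 0, "rx": 0, "ry": 0, "rz": 0}, {"x": 0, "y": 0, "z": 0, "rx": 0, "ry": 0, "rz": 0}, {"x": 0, "y": 0, "z": 0, "rx": 0, "ry": 0, "rz": 0}, {"x": 0, "y": 0, "z": 0, "rx": 0, "ry": 0, "rz": 0}, {"x": 0, "y": 0, "z": 0, "rx": 0, "ry": 0, "rz": 0}, {"x": 0, "y": 0, "z": 0, "rx": 0, "ry": 0, "rz": 0}, {"x": 0, "y": 0, "z": 0, "rx": 0, "ry": 0, "rz": 0}, {"x": 0, "y": 0, "z": 0, "rx": 0, "ry": 0, "rz": 0}, {"x": 0, "y": 0, "z": 0, "rx": 0, "ry": 0, "rz": 0}, {"x": 0, "y": 0, "z": 0, "rx": 0, "ry": 0, "rz": 0}]' --jaw 1

```text
t: 3.58
eef_pos: [473.0, -328.1, 18.6]
tcp_rot: [3.142, -0.0, -0.0]
ft_force: [0.8, -0.4, 0.6]
opening: 0.007
grip_force: 0.0
```

The jaws shut fully on nothing, so I'll look before doing anything else.

```bash
python3 - <<'E'
from h import *
c=snap('scene','s3');d=snap('wrist','w3');print(state())
a=cv2.resize(c['image'][220:380,120:320],(800,640)[:2])[:, :,::-1]
b=d['image'][:,:,::-1]
cv2.imwrite('pics/m3.png',np.hstack([cv2.resize(a,(400,320)),cv2.resize(b[150:480],(400,320))]))
E
```

```text
{'t': 3.6833, 'joints': array([-7.21274187e-01,  6.29946416e-01,  1.82800512e+00, -6.14085474e-05,
        6.83591098e-01,  8.49805781e-01]), 'qvel': array([ 0.00221515,  0.00017908, -0.00072304, -0.00061931,  0.0030765 ,
       -0.00147662]), 'tau': array([ 3.49080750e-03, -6.12545371e+01, -1.70125186e+01,  5.13315538e-02,
       -3.77743528e-02, -1.83461515e-05]), 'eef_pos': array([ 472.97159882, -328.15770401,   18.64095686]), 'tcp_rot': array([ 3.14153050e+00, -1.19638979e-05, -2.36031422e-04]), 'ft_force': array([ 0.00483148, -0.49781629,  0.55215435]), 'moment': array([-0.00502296,  0.07293292, -0.00056593]), 'grip_force': 0.0, 'opening': 0.006165309768071436}
```

View pics/m3.png

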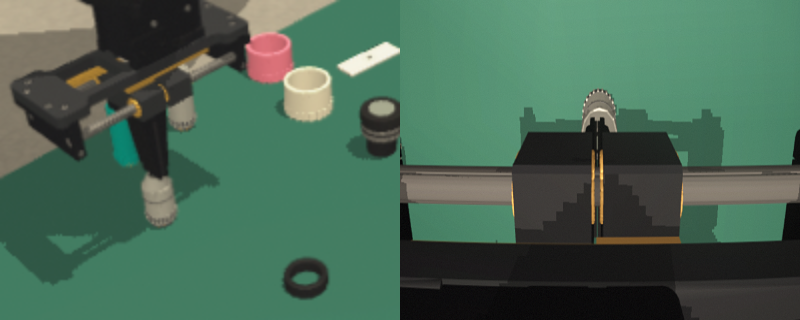

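The fingers are shut just behind the objective, which is still standing right in front of them (+x). I'll measure where it is now.

```bash
python3 - <<'E'
from fit import *
A=cloud(dict(np.load('pics/s3.npz')));W=cloud(dict(np.load('pics/w3.npz')))
for x in (473,490,500): print(fit(A,(x,-329),13,6,24),fit(W,(x,-329),13,6,40),fit(W,(x,-329),13,14,40))
m=(np.hypot(W[:,0]-490,W[:,1]+328)<40)&(W[:,2]>4)
h=W[m]; print(m.sum()); 
for z in range(4,100,8):
    q=h[(h[:,2]>=z)&(h[:,2]<z+8)]
    if len(q): print(z,len(q),q.min(0).round(0),q.max(0).round(0))
q=A[(np.hypot(A[:,0]-480,A[:,1]+328)<45)&(A[:,2]>4)]
for z in range(4,100,8):
    r=q[(q[:,2]>=z)&(q[:,2]<z+8)]
    if len(r): print('A',z,len(r),r.min(0).round(0),r.max(0).round(0))
E
```

```text
(array([ 472.1, -328.6]), 112, np.float64(0.79)) (array([ 472.7, -328.6]), 965, np.float64(0.22)) (array([ 472.6, -328.6]), 758, np.float64(0.15))
(array([ 489.8, -344. ]), 100, np.float64(2.09)) (array([ 496.3, -328.1]), 871, np.float64(2.07)) (array([ 496.3, -328.2]), 697, np.float64(1.99))
(array([ 491.7, -341.7]), 101, np.float64(2.12)) (array([ 496.3, -328.1]), 871, np.float64(2.07)) (array([ 496.3, -328.2]), 697, np.float64(1.99))
79737
4 101 [ 472. -342.    7.] [ 487. -315.   12.]
12 288 [ 472. -342.   12.] [ 487. -315.   20.]
20 198 [ 475. -341.   20.] [ 486. -316.   28.]
28 251 [ 474. -342.   28.] [ 486. -316.   36.]
36 553 [ 460. -341.   36.] [ 486. -316.   44.]
44 337 [ 464. -339.   44.] [ 484. -318.   52.]
52 172 [ 466. -332.   52.] [ 485. -322.   60.]
60 188 [ 483. -334.   60.] [ 485. -320.   68.]
68 192 [ 483. -334.   68.] [ 485. -320.   76.]
76 114 [ 483. -330.   76.] [ 485. -324.   84.]
84 98 [ 483. -330.   84.] [ 485. -324.   92.]
92 61 [ 483. -328.   92.] [ 484. -326.  100.]
A 4 34 [ 470. -342.    4.] [ 521. -290.   12.]
A 12 61 [ 468. -342.   12.] [ 488. -318.   20.]
A 20 54 [ 467. -341.   20.] [ 486. -319.   28.]
A 28 55 [ 465. -342.   28.] [ 486. -318.   36.]
A 36 63 [ 468. -342.   36.] [ 486. -317.   44.]
A 44 73 [ 465. -340.   44.] [ 487. -319.   52.]
A 52 41 [ 459. -336.   52.] [ 484. -323.   59.]
A 60 35 [ 463. -334.   60.] [ 485. -323.   68.]
A 68 48 [ 464. -336.   68.] [ 486. -321.   76.]
A 76 57 [ 463. -337.   76.] [ 485. -319.   84.]
A 84 62 [ 464. -338.   84.] [ 486. -318.   92.]
A 92 70 [ 462. -338.   92.] [ 485. -319.  100.]
```

The objective hasn't moved. The finger surfaces begin only at z≈53, although the reported TCP z is 18.6, so the fingers seem to end well above the reported TCP. I'll raise them clear and measure where the tips really are.

Request:
step_arm --plan '[{"x": 0, "y": 0, "z": -0.8, "rx": 0, "ry": 0, "rz": 0}, {"x": 0, "y": 0, "z": -0.8, "rx": 0, "ry": 0, "rz": 0}, {"x": 0, "y": 0, "z": -0.8, "rx": 0, "ry": 0, "rz": 0}, {"x": 0, "y": 0, "z": -0.8, "rx": 0, "ry": 0, "rz": 0}, {"x": 0, "y": 0, "z": -0.8, "rx": 0, "ry": 0, "rz": 0}, {"x": 0, "y": 0, "z": 0, "rx": 0, "ry": 0, "rz": 0}, {"x": 0, "y": 0, "z": 0, "rx": 0, "ry": 0, "rz": 0}, {"x": 0, "y": 0, "z": 0, "rx": 0, "ry": 0, "rz": 0}, {"x": 0, "y": 0, "z": 0, "rx": 0, "ry": 0, "rz": 0}, {"x": 0, "y": 0, "z": 0, "rx": 0, "ry": 0, "rz": 0}]' --jaw 0

```text
t: 4.52
eef_pos: [472.6, -327.9, 117.6]
tcp_rot: [-3.141, 0.001, -0.0]
ft_force: [-0.1, -0.7, 0.2]
opening: 0.499
grip_force: 0.0
```

```bash
python3 - <<'E'
from fit import *
c=snap('scene','s4');d=snap('side','d4');s=state();print(s['eef_pos'].round(1),s['opening'])
for C in(c,d):
  A=cloud(C)
  print(fit(A,(472,-329),13,14,40))
  q=A[(abs(A[:,0]-473)<14)&(abs(A[:,1]+328)<55)&(A[:,2]>54)]
  for z in range(54,180,6):
    r=q[(q[:,2]>=z)&(q[:,2]<z+6)]
    if len(r): print(z,len(r),r.min(0).round(0),r.max(0).round(0))
cv2.imwrite('pics/m4.png',np.hstack([cv2.resize(c['image'][190:340,110:310],(400,300)),cv2.resize(d['image'][90:240,290:490],(400,300))])[:,:,::-1])
E
```

```text
[ 472.8 -328.   117.9] 0.5022739418759685
(array([ 471.7, -328.6]), 178, np.float64(0.62))
54 13 [ 468. -335.   54.] [ 477. -325.   56.]
150 25 [ 462. -356.  153.] [ 485. -301.  156.]
156 66 [ 459. -356.  156.] [ 485. -299.  162.]
162 66 [ 462. -359.  162.] [ 486. -298.  168.]
168 73 [ 461. -360.  168.] [ 486. -296.  174.]
174 78 [ 461. -360.  174.] [ 485. -297.  180.]
(array([ 472.8, -329.4]), 119, np.float64(1.09))
54 2 [ 465. -323.   54.] [ 471. -320.   55.]
150 26 [ 462. -354.  150.] [ 484. -297.  156.]
156 36 [ 460. -355.  156.] [ 484. -293.  162.]
162 32 [ 460. -355.  162.] [ 484. -293.  168.]
168 40 [ 460. -358.  168.] [ 484. -291.  174.]
174 41 [ 460. -358.  174.] [ 484. -290.  180.]
```

View pics/m4.png

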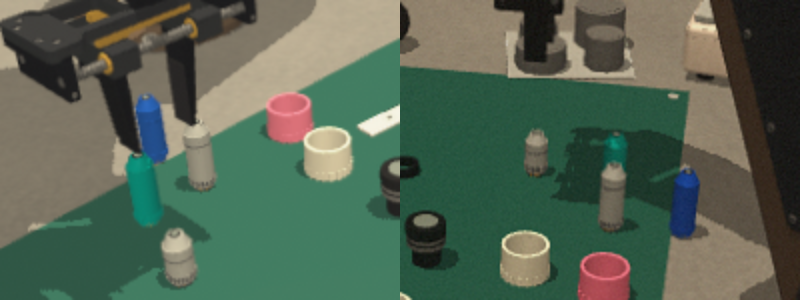

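The reported TCP sits about 35 mm below the real fingertips (tips at ≈152 with the reported TCP at 118). I'll use tip z = TCP z + 35, which makes the grasp target TCP z ≈ -17.

Request:
step_arm --plan '[{"x": 0, "y": 0.03, "z": 0.8, "rx": 0, "ry": 0, "rz": 0}, {"x": 0, "y": 0, "z": 0.8, "rx": 0, "ry": 0, "rz": 0}, {"x": 0, "y": 0, "z": 0.8, "rx": 0, "ry": 0, "rz": 0}, {"x": 0, "y": 0, "z": 0.8, "rx": 0, "ry": 0, "rz": 0}, {"x": 0, "y": 0, "z": 0.8, "rx": 0, "ry": 0, "rz": 0}, {"x": 0, "y": 0, "z": 0.6, "rx": 0, "ry": 0, "rz": 0}, {"x": 0, "y": 0, "z": 0.4, "rx": 0, "ry": 0, "rz": 0}, {"x": 0, "y": 0, "z": 0.3, "rx": 0, "ry": 0, "rz": 0}, {"x": 0, "y": 0, "z": 0.1, "rx": 0, "ry": 0, "rz": 0}, {"x": 0, "y": 0, "z": 0, "rx": 0, "ry": 0, "rz": 0}]'

```text
t: 5.45
eef_pos: [472.9, -328.9, -16.6]
tcp_rot: [-3.141, 0.0, -0.0]
ft_force: [-0.4, 0.5, -0.0]
opening: 0.5
grip_force: 0.0
```

Request:
step_arm --plan '[{"x": 0, "y": 0, "z": 0, "rx": 0, "ry": 0, "rz": 0}, {"x": 0, "y": 0, "z": 0, "rx": 0, "ry": 0, "rz": 0}, {"x": 0, "y": 0, "z": 0, "rx": 0, "ry": 0, "rz": 0}, {"x": 0, "y": 0, "z": 0, "rx": 0, "ry": 0, "rz": 0}, {"x": 0, "y": 0, "z": 0, "rx": 0, "ry": 0, "rz": 0}, {"x": 0, "y": 0, "z": 0, "rx": 0, "ry": 0, "rz": 0}, {"x": 0, "y": 0, "z": 0, "rx": 0, "ry": 0, "rz": 0}, {"x": 0, "y": 0, "z": 0, "rx": 0, "ry": 0, "rz": 0}, {"x": 0, "y": 0, "z": 0, "rx": 0, "ry": 0, "rz": 0}, {"x": 0, "y": 0, "z": 0, "rx": 0, "ry": 0, "rz": 0}]' --jaw 1

```text
t: 6.28
eef_pos: [473.2, -329.1, -15.8]
tcp_rot: [3.141, -0.001, -0.0]
ft_force: [-0.2, 0.4, 6.2]
opening: 0.265
grip_force: 30.0
```

Gripped: 25 mm opening, 30 N. Now lift and carry to the shallow narrow case at (454,326).

Request:
step_arm --plan '[{"x": 0, "y": 0, "z": -0.3, "rx": 0, "ry": 0, "rz": 0}, {"x": 0, "y": 0, "z": -0.8, "rx": 0, "ry": 0, "rz": 0}, {"x": 0, "y": 0, "z": -1, "rx": 0, "ry": 0, "rz": 0}, {"x": 0, "y": 0, "z": -1, "rx": 0, "ry": 0, "rz": 0}, {"x": 0, "y": 0, "z": -1, "rx": 0, "ry": 0, "rz": 0}, {"x": 0, "y": 0, "z": -0.9, "rx": 0, "ry": 0, "rz": 0}, {"x": 0, "y": -0.5, "z": 0, "rx": 0, "ry": 0, "rz": 0}, {"x": 0, "y": -1, "z": 0, "rx": 0, "ry": 0, "rz": 0}, {"x": 0, "y": -1, "z": 0, "rx": 0, "ry": 0, "rz": 0}, {"x": 0, "y": -1, "z": 0, "rx": 0, "ry": 0, "rz": 0}]'

```text
t: 7.12
eef_pos: [472.2, -239.8, 108.1]
tcp_rot: [-3.141, 0.001, -0.001]
ft_force: [0.8, 0.4, -1.3]
opening: 0.265
grip_force: 30.0
```

Request:
step_arm --plan '[{"x": 0, "y": -1, "z": 0, "rx": 0, "ry": 0, "rz": 0}, {"x": 0, "y": -1, "z": 0, "rx": 0, "ry": 0, "rz": 0}, {"x": 0, "y": -1, "z": 0, "rx": 0, "ry": 0, "rz": 0}, {"x": 0, "y": -1, "z": 0, "rx": 0, "ry": 0, "rz": 0}, {"x": 0, "y": -1, "z": 0, "rx": 0, "ry": 0, "rz": 0}, {"x": 0, "y": -1, "z": 0, "rx": 0, "ry": 0, "rz": 0}, {"x": 0, "y": -1, "z": 0, "rx": 0, "ry": 0, "rz": 0}, {"x": 0, "y": -1, "z": 0, "rx": 0, "ry": 0, "rz": 0}, {"x": 0, "y": -1, "z": 0, "rx": 0, "ry": 0, "rz": 0}, {"x": 0, "y": -1, "z": 0, "rx": 0, "ry": 0, "rz": 0}]'

```text
t: 7.95
eef_pos: [472.1, 10.2, 108.2]
tcp_rot: [-3.142, 0.001, -0.0]
ft_force: [-0.1, 0.0, -0.9]
opening: 0.267
grip_force: 30.0
```

Request:
step_arm --plan '[{"x": 0, "y": -1, "z": 0, "rx": 0, "ry": 0, "rz": 0}, {"x": 0, "y": -1, "z": 0, "rx": 0, "ry": 0, "rz": 0}, {"x": 0, "y": -1, "z": 0, "rx": 0, "ry": 0, "rz": 0}, {"x": 0, "y": -1, "z": 0, "rx": 0, "ry": 0, "rz": 0}, {"x": 0, "y": -1, "z": 0, "rx": 0, "ry": 0, "rz": 0}, {"x": -0.1, "y": -1, "z": 0, "rx": 0, "ry": 0, "rz": 0}, {"x": -0.1, "y": -1, "z": 0, "rx": 0, "ry": 0, "rz": 0}, {"x": -0.1, "y": -1, "z": 0, "rx": 0, "ry": 0, "rz": 0}, {"x": -0.1, "y": -1, "z": 0, "rx": 0, "ry": 0, "rz": 0}, {"x": -0.1, "y": -1, "z": 0, "rx": 0, "ry": 0, "rz": 0}]'

```text
t: 8.78
eef_pos: [459.4, 259.9, 108.1]
tcp_rot: [3.141, 0.001, -0.0]
ft_force: [1.1, -0.2, -0.9]
opening: 0.27
grip_force: 30.0
```

Request:
step_arm --plan '[{"x": -0.1, "y": -0.9, "z": 0, "rx": 0, "ry": 0, "rz": 0}, {"x": -0.1, "y": -0.8, "z": 0, "rx": 0, "ry": 0, "rz": 0}, {"x": -0.05, "y": -0.6, "z": 0, "rx": 0, "ry": 0, "rz": 0}, {"x": 0, "y": -0.4, "z": 0, "rx": 0, "ry": 0, "rz": 0}, {"x": 0, "y": 0, "z": 0, "rx": 0, "ry": 0, "rz": 0}, {"x": 0, "y": 0, "z": 0, "rx": 0, "ry": 0, "rz": 0}, {"x": 0, "y": 0, "z": 0, "rx": 0, "ry": 0, "rz": 0}, {"x": 0, "y": 0, "z": 0, "rx": 0, "ry": 0, "rz": 0}, {"x": 0, "y": 0, "z": 0, "rx": 0, "ry": 0, "rz": 0}, {"x": 0, "y": 0, "z": 0, "rx": 0, "ry": 0, "rz": 0}]'

```text
t: 9.62
eef_pos: [454.5, 325.6, 108.7]
tcp_rot: [3.141, -0.0, -0.001]
ft_force: [0.3, -0.2, -0.7]
opening: 0.266
grip_force: 30.0
```

```bash
python3 w.py w5 css
```

```text
css (array([454.9, 325.6]), 1072, np.float64(1.04)) tcp-rel units [0.02 0.  ]
[454.5 325.7 108.7] [ 3.142e+00 -0.000e+00 -1.000e-03] 9.6667 25.038783380248518 [521.08226848 326.89239441 313.67132956]
table 0.8777329735046776
```

View pics/w5.png

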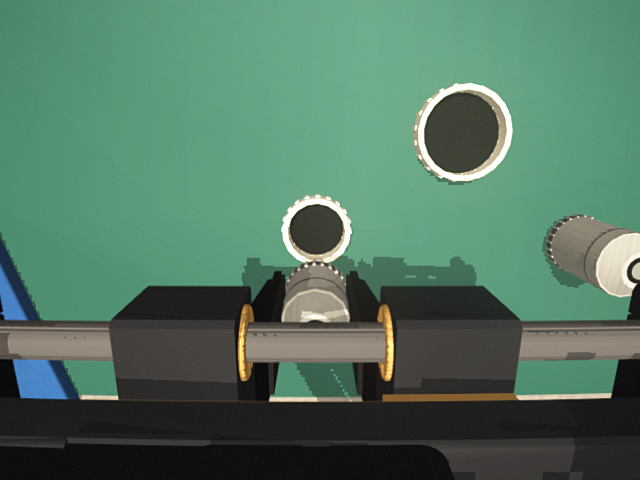

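The slim short objective hangs upright between the fingers, and the narrow shallow case at (317,230) lies directly under the TCP. Descending gently.

Request:
step_arm --plan '[{"x": 0, "y": 0, "z": 0.6, "rx": 0, "ry": 0, "rz": 0}, {"x": 0, "y": 0, "z": 0.8, "rx": 0, "ry": 0, "rz": 0}, {"x": 0, "y": 0, "z": 0.8, "rx": 0, "ry": 0, "rz": 0}, {"x": 0, "y": 0, "z": 0.8, "rx": 0, "ry": 0, "rz": 0}, {"x": 0, "y": 0, "z": 0.7, "rx": 0, "ry": 0, "rz": 0}, {"x": 0, "y": 0, "z": 0.5, "rx": 0, "ry": 0, "rz": 0}, {"x": 0, "y": 0, "z": 0.3, "rx": 0, "ry": 0, "rz": 0}, {"x": 0, "y": 0, "z": 0.2, "rx": 0, "ry": 0, "rz": 0}, {"x": 0, "y": 0, "z": 0, "rx": 0, "ry": 0, "rz": 0}, {"x": 0, "y": 0, "z": 0, "rx": 0, "ry": 0, "rz": 0}]'

```text
t: 10.5
eef_pos: [454.6, 326.2, -8.5]
tcp_rot: [-3.141, -0.0, -0.0]
ft_force: [-0.4, 0.0, -0.5]
opening: 0.27
grip_force: 30.0
```

Request:
step_arm --plan '[{"x": 0, "y": 0, "z": 0.03, "rx": 0, "ry": 0, "rz": 0}, {"x": 0, "y": 0, "z": 0.03, "rx": 0, "ry": 0, "rz": 0}, {"x": 0, "y": 0, "z": 0.02, "rx": 0, "ry": 0, "rz": 0}, {"x": 0, "y": 0, "z": 0.01, "rx": 0, "ry": 0, "rz": 0}, {"x": 0, "y": 0, "z": 0.01, "rx": 0, "ry": 0, "rz": 0}, {"x": 0, "y": 0, "z": 0, "rx": 0, "ry": 0, "rz": 0}, {"x": 0, "y": 0, "z": 0, "rx": 0, "ry": 0, "rz": 0}, {"x": 0, "y": 0, "z": 0, "rx": 0, "ry": 0, "rz": 0}, {"x": 0, "y": 0, "z": 0, "rx": 0, "ry": 0, "rz": 0}, {"x": 0, "y": 0, "z": 0, "rx": 0, "ry": 0, "rz": 0}]'

```text
t: 11.33
eef_pos: [454.6, 326.2, -10.9]
tcp_rot: [-3.141, -0.001, -0.0]
ft_force: [-0.9, -0.9, 6.0]
opening: 0.262
grip_force: 30.0
```

Contact at about 6 N, so the objective is on the floor. Release, rise, and go back for the slim long one.

Request:
step_arm --plan '[{"x": 0, "y": 0, "z": 0, "rx": 0, "ry": 0, "rz": 0}, {"x": 0, "y": 0, "z": 0, "rx": 0, "ry": 0, "rz": 0}, {"x": 0, "y": 0, "z": 0, "rx": 0, "ry": 0, "rz": 0}, {"x": 0, "y": 0, "z": 0, "rx": 0, "ry": 0, "rz": 0}, {"x": 0, "y": 0, "z": -0.4, "rx": 0, "ry": 0, "rz": 0}, {"x": 0, "y": 0, "z": -0.9, "rx": 0, "ry": 0, "rz": 0}, {"x": 0, "y": 0, "z": -1, "rx": 0, "ry": 0, "rz": 0}, {"x": 0, "y": 0, "z": -1, "rx": 0, "ry": 0, "rz": 0}, {"x": 0, "y": 0, "z": -1, "rx": 0, "ry": 0, "rz": 0}, {"x": 0, "y": 0.5, "z": -0.5, "rx": 0, "ry": 0, "rz": 0}]' --jaw 0

```text
t: 12.17
eef_pos: [455.2, 315.1, 112.1]
tcp_rot: [-3.139, -0.004, 0.001]
ft_force: [-0.5, 0.2, -0.2]
opening: 0.501
grip_force: 0.0
```

Request:
step_arm --plan '[{"x": 0, "y": 1, "z": 0, "rx": 0, "ry": 0, "rz": 0}, {"x": 0, "y": 1, "z": 0, "rx": 0, "ry": 0, "rz": 0}, {"x": 0, "y": 1, "z": 0, "rx": 0, "ry": 0, "rz": 0}, {"x": 0, "y": 1, "z": 0, "rx": 0, "ry": 0, "rz": 0}, {"x": 0, "y": 1, "z": 0, "rx": 0, "ry": 0, "rz": 0}, {"x": 0, "y": 1, "z": 0, "rx": 0, "ry": 0, "rz": 0}, {"x": 0, "y": 1, "z": 0, "rx": 0, "ry": 0, "rz": 0}, {"x": 0, "y": 1, "z": 0, "rx": 0, "ry": 0, "rz": 0}, {"x": 0, "y": 1, "z": 0, "rx": 0, "ry": 0, "rz": 0}, {"x": 0, "y": 1, "z": 0, "rx": 0, "ry": 0, "rz": 0}]'

```text
t: 13.0
eef_pos: [454.2, 62.5, 109.3]
tcp_rot: [3.141, -0.001, -0.0]
ft_force: [0.0, 1.1, 0.4]
opening: 0.499
grip_force: 0.0
```

Request:
step_arm --plan '[{"x": 0, "y": 1, "z": 0, "rx": 0, "ry": 0, "rz": 0}, {"x": 0, "y": 1, "z": 0, "rx": 0, "ry": 0, "rz": 0}, {"x": 0, "y": 1, "z": 0, "rx": 0, "ry": 0, "rz": 0}, {"x": 0, "y": 1, "z": 0, "rx": 0, "ry": 0, "rz": 0}, {"x": 0, "y": 1, "z": 0, "rx": 0, "ry": 0, "rz": 0}, {"x": 0, "y": 1, "z": 0, "rx": 0, "ry": 0, "rz": 0}, {"x": 0, "y": 1, "z": 0, "rx": 0, "ry": 0, "rz": 0}, {"x": 0, "y": 1, "z": 0, "rx": 0, "ry": 0, "rz": 0}, {"x": -0.3, "y": 1, "z": 0, "rx": 0, "ry": 0, "rz": 0}, {"x": -0.5, "y": 1, "z": 0, "rx": 0, "ry": 0, "rz": 0}]'

```text
t: 13.83
eef_pos: [434.5, -187.7, 109.3]
tcp_rot: [3.141, -0.001, 0.0]
ft_force: [0.2, 0.2, -0.7]
opening: 0.501
grip_force: 0.0
```

Request:
step_arm --plan '[{"x": -0.6, "y": 0.8, "z": 0, "rx": 0, "ry": 0, "rz": 0}, {"x": -0.6, "y": 0.5, "z": 0, "rx": 0, "ry": 0, "rz": 0}, {"x": -0.6, "y": 0.3, "z": 0, "rx": 0, "ry": 0, "rz": 0}, {"x": -0.4, "y": 0, "z": 0, "rx": 0, "ry": 0, "rz": 0}, {"x": -0.2, "y": 0, "z": 0, "rx": 0, "ry": 0, "rz": 0}, {"x": 0, "y": 0, "z": 0, "rx": 0, "ry": 0, "rz": 0}, {"x": 0, "y": 0, "z": 0, "rx": 0, "ry": 0, "rz": 0}, {"x": 0, "y": 0, "z": 0, "rx": 0, "ry": 0, "rz": 0}, {"x": 0, "y": 0, "z": 0, "rx": 0, "ry": 0, "rz": 0}, {"x": 0, "y": 0, "z": 0, "rx": 0, "ry": 0, "rz": 0}]'

```text
t: 14.67
eef_pos: [374.7, -226.1, 108.6]
tcp_rot: [3.141, -0.0, 0.001]
ft_force: [-0.2, 0.2, -0.1]
opening: 0.496
grip_force: 0.0
```

```bash
python3 w.py w6 sl; python3 - <<'E'
from fit import *
c=snap('side','d6');A=cloud(c)
print('placed',fit(A,(454,326),13,22,46),fit(A,(454,326),22.5,14,21))
q=A[np.hypot(A[:,0]-454,A[:,1]-326)<20];print(q[:,2].max())
E
```

```text
sl (array([ 375.3, -227.5]), 554, np.float64(0.14)) tcp-rel units [0.03 0.05]
[ 374.6 -226.1  108.6] [ 3.142 -0.     0.   ] 14.7167 47.310392903018666 [ 441.23795027 -224.66291283  313.61167881]
table 0.868955306494399
placed (array([454.3, 326.7]), 212, np.float64(0.52)) (array([454.8, 324.9]), 258, np.float64(1.85))
58.71936059180057
```

The first one stands in its case: fitted at (454.3,326.7), top about 57. The slim long one is measured, so I'll descend to TCP z≈0 (tips ≈35) and grip.

Request:
step_arm --plan '[{"x": 0.03, "y": 0.05, "z": 0.6, "rx": 0, "ry": 0, "rz": 0}, {"x": 0, "y": 0, "z": 0.8, "rx": 0, "ry": 0, "rz": 0}, {"x": 0, "y": 0, "z": 0.8, "rx": 0, "ry": 0, "rz": 0}, {"x": 0, "y": 0, "z": 0.8, "rx": 0, "ry": 0, "rz": 0}, {"x": 0, "y": 0, "z": 0.6, "rx": 0, "ry": 0, "rz": 0}, {"x": 0, "y": 0, "z": 0.4, "rx": 0, "ry": 0, "rz": 0}, {"x": 0, "y": 0, "z": 0.24, "rx": 0, "ry": 0, "rz": 0}, {"x": 0, "y": 0, "z": 0.1, "rx": 0, "ry": 0, "rz": 0}, {"x": 0, "y": 0, "z": 0, "rx": 0, "ry": 0, "rz": 0}, {"x": 0, "y": 0, "z": 0, "rx": 0, "ry": 0, "rz": 0}]'

```text
t: 15.6
eef_pos: [375.2, -227.7, 0.5]
tcp_rot: [3.141, -0.0, -0.0]
ft_force: [0.3, 0.6, 0.6]
opening: 0.502
grip_force: 0.0
```

Request:
step_arm --plan '[{"x": 0, "y": 0, "z": 0, "rx": 0, "ry": 0, "rz": 0}, {"x": 0, "y": 0, "z": 0, "rx": 0, "ry": 0, "rz": 0}, {"x": 0, "y": 0, "z": 0, "rx": 0, "ry": 0, "rz": 0}, {"x": 0, "y": 0, "z": 0, "rx": 0, "ry": 0, "rz": 0}, {"x": 0, "y": 0, "z": 0, "rx": 0, "ry": 0, "rz": 0}, {"x": 0, "y": 0, "z": 0, "rx": 0, "ry": 0, "rz": 0}, {"x": 0, "y": 0, "z": 0, "rx": 0, "ry": 0, "rz": 0}, {"x": 0, "y": 0, "z": 0, "rx": 0, "ry": 0, "rz": 0}, {"x": 0, "y": 0, "z": 0, "rx": 0, "ry": 0, "rz": 0}, {"x": 0, "y": 0, "z": 0, "rx": 0, "ry": 0, "rz": 0}]' --jaw 1

```text
t: 16.43
eef_pos: [375.1, -227.7, 0.4]
tcp_rot: [3.141, -0.0, -0.0]
ft_force: [0.5, 0.8, 5.6]
opening: 0.27
grip_force: 30.0
```

Request:
step_arm --plan '[{"x": 0, "y": 0, "z": -0.3, "rx": 0, "ry": 0, "rz": 0}, {"x": 0, "y": 0, "z": -0.7, "rx": 0, "ry": 0, "rz": 0}, {"x": 0, "y": 0, "z": -0.9, "rx": 0, "ry": 0, "rz": 0}, {"x": 0, "y": 0, "z": -0.8, "rx": 0, "ry": 0, "rz": 0}, {"x": 0, "y": 0, "z": -0.6, "rx": 0, "ry": 0, "rz": 0}, {"x": 0.3, "y": -0.4, "z": -0.3, "rx": 0, "ry": 0, "rz": 0}, {"x": 0.6, "y": -0.8, "z": 0, "rx": 0, "ry": 0, "rz": 0}, {"x": 0.6, "y": -0.8, "z": 0, "rx": 0, "ry": 0, "rz": 0}, {"x": 0.6, "y": -0.8, "z": 0, "rx": 0, "ry": 0, "rz": 0}, {"x": 0.5, "y": -0.7, "z": 0, "rx": 0, "ry": 0, "rz": 0}]'

```text
t: 17.27
eef_pos: [440.5, -138.9, 90.5]
tcp_rot: [3.142, 0.0, -0.0]
ft_force: [-0.4, -0.3, -1.7]
opening: 0.268
grip_force: 30.0
```

Request:
step_arm --plan '[{"x": 0.3, "y": -0.5, "z": 0, "rx": 0, "ry": 0, "rz": 0}, {"x": 0.14, "y": -0.2, "z": 0, "rx": 0, "ry": 0, "rz": 0}, {"x": 0, "y": 0, "z": 0, "rx": 0, "ry": 0, "rz": 0}, {"x": 0, "y": 0, "z": 0, "rx": 0, "ry": 0, "rz": 0}, {"x": 0, "y": 0, "z": 0, "rx": 0, "ry": 0, "rz": 0}, {"x": 0, "y": 0, "z": 0, "rx": 0, "ry": 0, "rz": 0}, {"x": 0, "y": 0, "z": 0, "rx": 0, "ry": 0, "rz": 0}, {"x": 0, "y": 0, "z": 0, "rx": 0, "ry": 0, "rz": 0}, {"x": 0, "y": 0, "z": 0, "rx": 0, "ry": 0, "rz": 0}, {"x": 0, "y": 0, "z": 0, "rx": 0, "ry": 0, "rz": 0}]'

```text
t: 18.1
eef_pos: [450.9, -122.8, 90.1]
tcp_rot: [3.142, -0.0, -0.001]
ft_force: [0.4, 1.1, -1.7]
opening: 0.269
grip_force: 30.0
```

```bash
python3 w.py w7 csd
```

```text
csd (array([ 451. , -122.8]), 1076, np.float64(1.04)) tcp-rel units [0. 0.]
[ 450.9 -122.8   90.1] [ 3.142  0.    -0.   ] 18.15 25.414255117887652 [ 517.49335308 -121.44997123  295.1343058 ]
table 0.9165203912992608
```

View pics/w7.png

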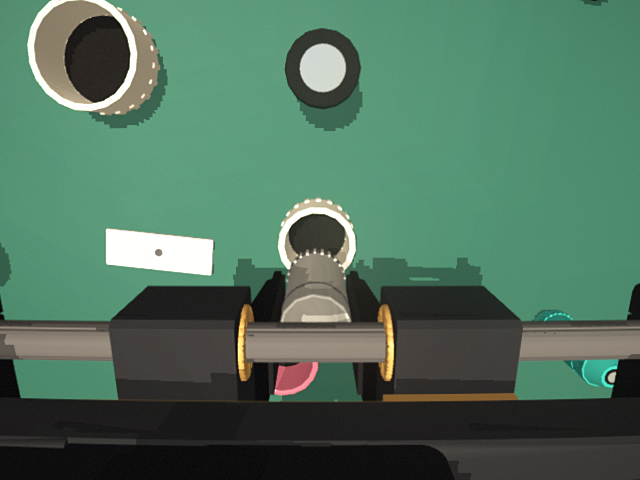

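The slim long one is held over the narrow deep case at (317,240), with the pink look-alike well behind at (295,375). Aligned; lowering.

Request:
step_arm --plan '[{"x": 0, "y": 0, "z": 0.5, "rx": 0, "ry": 0, "rz": 0}, {"x": 0, "y": 0, "z": 0.6, "rx": 0, "ry": 0, "rz": 0}, {"x": 0, "y": 0, "z": 0.6, "rx": 0, "ry": 0, "rz": 0}, {"x": 0, "y": 0, "z": 0.5, "rx": 0, "ry": 0, "rz": 0}, {"x": 0, "y": 0, "z": 0.4, "rx": 0, "ry": 0, "rz": 0}, {"x": 0, "y": 0, "z": 0.3, "rx": 0, "ry": 0, "rz": 0}, {"x": 0, "y": 0, "z": 0.2, "rx": 0, "ry": 0, "rz": 0}, {"x": 0, "y": 0, "z": 0.16, "rx": 0, "ry": 0, "rz": 0}, {"x": 0, "y": 0, "z": 0, "rx": 0, "ry": 0, "rz": 0}, {"x": 0, "y": 0, "z": 0, "rx": 0, "ry": 0, "rz": 0}]'

```text
t: 18.98
eef_pos: [451.1, -122.7, 8.8]
tcp_rot: [3.141, -0.0, -0.0]
ft_force: [-0.5, 0.0, -2.0]
opening: 0.268
grip_force: 30.0
```

Request:
step_arm --plan '[{"x": 0, "y": 0, "z": 0.03, "rx": 0, "ry": 0, "rz": 0}, {"x": 0, "y": 0, "z": 0.03, "rx": 0, "ry": 0, "rz": 0}, {"x": 0, "y": 0, "z": 0.03, "rx": 0, "ry": 0, "rz": 0}, {"x": 0, "y": 0, "z": 0.02, "rx": 0, "ry": 0, "rz": 0}, {"x": 0, "y": 0, "z": 0.01, "rx": 0, "ry": 0, "rz": 0}, {"x": 0, "y": 0, "z": 0.01, "rx": 0, "ry": 0, "rz": 0}, {"x": 0, "y": 0, "z": 0, "rx": 0, "ry": 0, "rz": 0}, {"x": 0, "y": 0, "z": 0, "rx": 0, "ry": 0, "rz": 0}, {"x": 0, "y": 0, "z": 0, "rx": 0, "ry": 0, "rz": 0}, {"x": 0, "y": 0, "z": 0, "rx": 0, "ry": 0, "rz": 0}]'

```text
t: 19.82
eef_pos: [451.1, -122.6, 5.4]
tcp_rot: [3.141, -0.0, -0.0]
ft_force: [0.4, 0.0, -1.3]
opening: 0.269
grip_force: 30.0
```

Little contact yet, so another 0.5–1 mm.

Request:
step_arm --plan '[{"x": 0, "y": 0, "z": 0.01, "rx": 0, "ry": 0, "rz": 0}, {"x": 0, "y": 0, "z": 0.01, "rx": 0, "ry": 0, "rz": 0}, {"x": 0, "y": 0, "z": 0.01, "rx": 0, "ry": 0, "rz": 0}, {"x": 0, "y": 0, "z": 0, "rx": 0, "ry": 0, "rz": 0}, {"x": 0, "y": 0, "z": 0, "rx": 0, "ry": 0, "rz": 0}, {"x": 0, "y": 0, "z": 0, "rx": 0, "ry": 0, "rz": 0}, {"x": 0, "y": 0, "z": 0, "rx": 0, "ry": 0, "rz": 0}, {"x": 0, "y": 0, "z": 0, "rx": 0, "ry": 0, "rz": 0}, {"x": 0, "y": 0, "z": 0, "rx": 0, "ry": 0, "rz": 0}, {"x": 0, "y": 0, "z": 0, "rx": 0, "ry": 0, "rz": 0}]'

```text
t: 20.65
eef_pos: [451.2, -122.7, 5.3]
tcp_rot: [3.141, -0.001, -0.0]
ft_force: [-1.7, 1.2, 13.4]
opening: 0.27
grip_force: 30.0
```

Touched down at 13 N. Release and go to the broad short one.

Request:
step_arm --plan '[{"x": 0, "y": 0, "z": 0, "rx": 0, "ry": 0, "rz": 0}, {"x": 0, "y": 0, "z": 0, "rx": 0, "ry": 0, "rz": 0}, {"x": 0, "y": 0, "z": 0, "rx": 0, "ry": 0, "rz": 0}, {"x": 0, "y": 0, "z": 0, "rx": 0, "ry": 0, "rz": 0}, {"x": 0, "y": 0, "z": -0.4, "rx": 0, "ry": 0, "rz": 0}, {"x": 0, "y": 0, "z": -0.9, "rx": 0, "ry": 0, "rz": 0}, {"x": 0, "y": 0, "z": -1, "rx": 0, "ry": 0, "rz": 0}, {"x": 0, "y": 0, "z": -1, "rx": 0, "ry": 0, "rz": 0}, {"x": 0, "y": 0, "z": -0.6, "rx": 0, "ry": 0, "rz": 0}, {"x": 0.5, "y": -0.1, "z": 0, "rx": 0, "ry": 0, "rz": 0}]' --jaw -0.4

```text
t: 21.48
eef_pos: [463.4, -120.5, 104.9]
tcp_rot: [3.14, -0.003, -0.001]
ft_force: [0.9, -0.4, -0.0]
opening: 0.7
grip_force: 0.0
```

Request:
step_arm --plan '[{"x": 1, "y": -0.25, "z": 0, "rx": 0, "ry": 0, "rz": 0}, {"x": 1, "y": -0.25, "z": 0, "rx": 0, "ry": 0, "rz": 0}, {"x": 1, "y": -0.25, "z": 0, "rx": 0, "ry": 0, "rz": 0}, {"x": 1, "y": -0.25, "z": 0, "rx": 0, "ry": 0, "rz": 0}, {"x": 1, "y": -0.25, "z": 0, "rx": 0, "ry": 0, "rz": 0}, {"x": 1, "y": -0.25, "z": 0, "rx": 0, "ry": 0, "rz": 0}, {"x": 1, "y": -0.25, "z": 0, "rx": 0, "ry": 0, "rz": 0}, {"x": 0.9, "y": -0.25, "z": 0, "rx": 0, "ry": 0, "rz": 0}, {"x": 0.5, "y": 0, "z": 0, "rx": 0, "ry": 0, "rz": 0}, {"x": 0.3, "y": 0, "z": 0, "rx": 0, "ry": 0, "rz": 0}]'

```text
t: 22.32
eef_pos: [682.2, -69.7, 101.4]
tcp_rot: [-3.142, 0.0, 0.001]
ft_force: [0.6, 0.2, -0.2]
opening: 0.701
grip_force: 0.0
```

Request:
step_arm --plan '[{"x": 0, "y": 0, "z": 0, "rx": 0, "ry": 0, "rz": 0}, {"x": 0, "y": 0, "z": 0, "rx": 0, "ry": 0, "rz": 0}, {"x": 0, "y": 0, "z": 0, "rx": 0, "ry": 0, "rz": 0}, {"x": 0, "y": 0, "z": 0, "rx": 0, "ry": 0, "rz": 0}, {"x": 0, "y": 0, "z": 0, "rx": 0, "ry": 0, "rz": 0}, {"x": 0, "y": 0, "z": 0, "rx": 0, "ry": 0, "rz": 0}, {"x": 0, "y": 0, "z": 0, "rx": 0, "ry": 0, "rz": 0}, {"x": 0, "y": 0, "z": 0, "rx": 0, "ry": 0, "rz": 0}, {"x": 0, "y": 0, "z": 0, "rx": 0, "ry": 0, "rz": 0}, {"x": 0, "y": 0, "z": 0, "rx": 0, "ry": 0, "rz": 0}]'

```text
t: 23.15
eef_pos: [681.0, -70.2, 102.1]
tcp_rot: [3.141, -0.0, -0.0]
ft_force: [-0.4, 0.1, -1.0]
opening: 0.704
grip_force: 0.0
```

```bash
python3 w.py w8 bs; python3 - <<'E'
from fit import *
c=snap('side','d8');A=cloud(c)
print('placed',fit(A,(451,-123),13,42,70),fit(A,(451,-123),22.5,32,40))
q=A[np.hypot(A[:,0]-451,A[:,1]+123)<20];print(q[:,2].max())
E
```

```text
bs (array([680.7, -70.1]), 377, np.float64(0.14)) tcp-rel units [-0.01 -0.  ]
[681.  -70.2 102.1] [ 3.142 -0.    -0.   ] 23.2 66.55987747470823 [747.55738011 -68.7916127  307.14457152]
table 0.9162146979747532
placed (array([ 452.1, -122.9]), 163, np.float64(1.13)) (array([ 450.8, -123.2]), 139, np.float64(2.27))
84.22281899114347
```

Perfectly over it. Descend to TCP z≈-17 and grip.

Request:
step_arm --plan '[{"x": -0.01, "y": 0, "z": 0.6, "rx": 0, "ry": 0, "rz": 0}, {"x": 0, "y": 0, "z": 0.8, "rx": 0, "ry": 0, "rz": 0}, {"x": 0, "y": 0, "z": 0.8, "rx": 0, "ry": 0, "rz": 0}, {"x": 0, "y": 0, "z": 0.8, "rx": 0, "ry": 0, "rz": 0}, {"x": 0, "y": 0, "z": 0.7, "rx": 0, "ry": 0, "rz": 0}, {"x": 0, "y": 0, "z": 0.5, "rx": 0, "ry": 0, "rz": 0}, {"x": 0, "y": 0, "z": 0.36, "rx": 0, "ry": 0, "rz": 0}, {"x": 0, "y": 0, "z": 0.2, "rx": 0, "ry": 0, "rz": 0}, {"x": 0, "y": 0, "z": 0, "rx": 0, "ry": 0, "rz": 0}, {"x": 0, "y": 0, "z": 0, "rx": 0, "ry": 0, "rz": 0}]'

```text
t: 24.08
eef_pos: [681.1, -70.2, -16.4]
tcp_rot: [3.141, -0.001, -0.0]
ft_force: [0.5, -0.4, 0.2]
opening: 0.699
grip_force: 0.0
```

Request:
step_arm --plan '[{"x": 0, "y": 0, "z": 0, "rx": 0, "ry": 0, "rz": 0}, {"x": 0, "y": 0, "z": 0, "rx": 0, "ry": 0, "rz": 0}, {"x": 0, "y": 0, "z": 0, "rx": 0, "ry": 0, "rz": 0}, {"x": 0, "y": 0, "z": 0, "rx": 0, "ry": 0, "rz": 0}, {"x": 0, "y": 0, "z": 0, "rx": 0, "ry": 0, "rz": 0}, {"x": 0, "y": 0, "z": 0, "rx": 0, "ry": 0, "rz": 0}, {"x": 0, "y": 0, "z": 0, "rx": 0, "ry": 0, "rz": 0}, {"x": 0, "y": 0, "z": 0, "rx": 0, "ry": 0, "rz": 0}, {"x": 0, "y": 0, "z": 0, "rx": 0, "ry": 0, "rz": 0}, {"x": 0, "y": 0, "z": 0, "rx": 0, "ry": 0, "rz": 0}]' --jaw 1

```text
t: 24.92
eef_pos: [681.0, -70.3, -16.5]
tcp_rot: [3.141, -0.001, -0.0]
ft_force: [-1.0, 0.1, 5.6]
opening: 0.436
grip_force: 30.0
```

Request:
step_arm --plan '[{"x": 0, "y": 0, "z": -0.3, "rx": 0, "ry": 0, "rz": 0}, {"x": 0, "y": 0, "z": -0.7, "rx": 0, "ry": 0, "rz": 0}, {"x": 0, "y": 0, "z": -0.9, "rx": 0, "ry": 0, "rz": 0}, {"x": 0, "y": 0, "z": -1, "rx": 0, "ry": 0, "rz": 0}, {"x": 0, "y": 0, "z": -0.9, "rx": 0, "ry": 0, "rz": 0}, {"x": 0, "y": 0, "z": -0.8, "rx": 0, "ry": 0, "rz": 0}, {"x": -0.2, "y": -0.4, "z": 0, "rx": 0, "ry": 0, "rz": 0}, {"x": -0.4, "y": -0.8, "z": 0, "rx": 0, "ry": 0, "rz": 0}, {"x": -0.5, "y": -1, "z": 0, "rx": 0, "ry": 0, "rz": 0}, {"x": -0.5, "y": -1, "z": 0, "rx": 0, "ry": 0, "rz": 0}]'

```text
t: 25.75
eef_pos: [639.3, 10.9, 97.0]
tcp_rot: [-3.141, 0.002, -0.001]
ft_force: [-0.3, 0.2, -2.8]
opening: 0.438
grip_force: 30.0
```

Request:
step_arm --plan '[{"x": -0.5, "y": -1, "z": 0, "rx": 0, "ry": 0, "rz": 0}, {"x": -0.5, "y": -1, "z": 0, "rx": 0, "ry": 0, "rz": 0}, {"x": -0.5, "y": -1, "z": 0, "rx": 0, "ry": 0, "rz": 0}, {"x": -0.5, "y": -1, "z": 0, "rx": 0, "ry": 0, "rz": 0}, {"x": -0.5, "y": -1, "z": 0, "rx": 0, "ry": 0, "rz": 0}, {"x": -0.5, "y": -1, "z": 0, "rx": 0, "ry": 0, "rz": 0}, {"x": -0.5, "y": -1, "z": 0, "rx": 0, "ry": 0, "rz": 0}, {"x": -0.5, "y": -0.8, "z": 0, "rx": 0, "ry": 0, "rz": 0}, {"x": -0.4, "y": -0.5, "z": 0, "rx": 0, "ry": 0, "rz": 0}, {"x": -0.3, "y": -0.3, "z": 0, "rx": 0, "ry": 0, "rz": 0}]'

```text
t: 26.58
eef_pos: [521.3, 226.5, 97.2]
tcp_rot: [3.141, 0.002, 0.001]
ft_force: [0.5, -0.0, -1.1]
opening: 0.438
grip_force: 30.0
```

Request:
step_arm --plan '[{"x": 0, "y": 0, "z": 0, "rx": 0, "ry": 0, "rz": 0}, {"x": 0, "y": 0, "z": 0, "rx": 0, "ry": 0, "rz": 0}, {"x": 0, "y": 0, "z": 0, "rx": 0, "ry": 0, "rz": 0}, {"x": 0, "y": 0, "z": 0, "rx": 0, "ry": 0, "rz": 0}, {"x": 0, "y": 0, "z": 0, "rx": 0, "ry": 0, "rz": 0}, {"x": 0, "y": 0, "z": 0, "rx": 0, "ry": 0, "rz": 0}, {"x": 0, "y": 0, "z": 0, "rx": 0, "ry": 0, "rz": 0}, {"x": 0, "y": 0, "z": 0, "rx": 0, "ry": 0, "rz": 0}, {"x": 0, "y": 0, "z": 0, "rx": 0, "ry": 0, "rz": 0}, {"x": 0, "y": 0, "z": 0, "rx": 0, "ry": 0, "rz": 0}]'

```text
t: 27.42
eef_pos: [523.3, 224.8, 98.1]
tcp_rot: [3.141, 0.0, -0.0]
ft_force: [0.6, 1.4, -2.2]
opening: 0.438
grip_force: 30.0
```

```bash
python3 w.py w9 cbs
```

```text
cbs (array([523.2, 224.6]), 1135, np.float64(1.04)) tcp-rel units [-0.01  0.01]
[523.3 224.8  98.1] [ 3.142 -0.    -0.   ] 27.4667 41.46412337407533 [589.91467919 226.19357016 303.10890443]
table 0.85798999835131
```

View pics/w9.png

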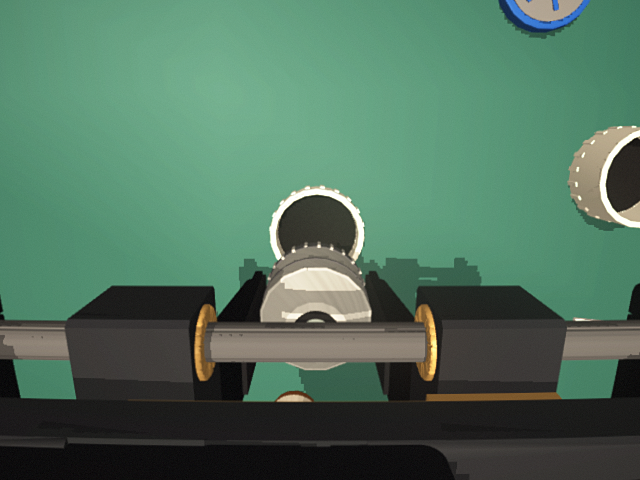

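The broad short one is held upright over the broad shallow case at (317,228), aligned. Lowering.

Request:
step_arm --plan '[{"x": 0, "y": 0, "z": 0.6, "rx": 0, "ry": 0, "rz": 0}, {"x": 0, "y": 0, "z": 0.8, "rx": 0, "ry": 0, "rz": 0}, {"x": 0, "y": 0, "z": 0.8, "rx": 0, "ry": 0, "rz": 0}, {"x": 0, "y": 0, "z": 0.7, "rx": 0, "ry": 0, "rz": 0}, {"x": 0, "y": 0, "z": 0.5, "rx": 0, "ry": 0, "rz": 0}, {"x": 0, "y": 0, "z": 0.4, "rx": 0, "ry": 0, "rz": 0}, {"x": 0, "y": 0, "z": 0.3, "rx": 0, "ry": 0, "rz": 0}, {"x": 0, "y": 0, "z": 0.16, "rx": 0, "ry": 0, "rz": 0}, {"x": 0, "y": 0, "z": 0, "rx": 0, "ry": 0, "rz": 0}, {"x": 0, "y": 0, "z": 0, "rx": 0, "ry": 0, "rz": 0}]'

```text
t: 28.3
eef_pos: [523.6, 224.9, -8.0]
tcp_rot: [-3.142, -0.001, -0.0]
ft_force: [0.5, -0.7, -1.3]
opening: 0.44
grip_force: 30.0
```

Request:
step_arm --plan '[{"x": 0, "y": 0, "z": 0.03, "rx": 0, "ry": 0, "rz": 0}, {"x": 0, "y": 0, "z": 0.03, "rx": 0, "ry": 0, "rz": 0}, {"x": 0, "y": 0, "z": 0.03, "rx": 0, "ry": 0, "rz": 0}, {"x": 0, "y": 0, "z": 0.02, "rx": 0, "ry": 0, "rz": 0}, {"x": 0, "y": 0, "z": 0.01, "rx": 0, "ry": 0, "rz": 0}, {"x": 0, "y": 0, "z": 0.01, "rx": 0, "ry": 0, "rz": 0}, {"x": 0, "y": 0, "z": 0, "rx": 0, "ry": 0, "rz": 0}, {"x": 0, "y": 0, "z": 0, "rx": 0, "ry": 0, "rz": 0}, {"x": 0, "y": 0, "z": 0, "rx": 0, "ry": 0, "rz": 0}, {"x": 0, "y": 0, "z": 0, "rx": 0, "ry": 0, "rz": 0}]'

```text
t: 29.13
eef_pos: [523.4, 224.9, -11.5]
tcp_rot: [3.142, -0.0, -0.0]
ft_force: [-1.0, -1.5, 2.7]
opening: 0.439
grip_force: 30.0
```

Contact at about 5 N. Release and go to the broad long one.

Request:
step_arm --plan '[{"x": 0, "y": 0, "z": 0, "rx": 0, "ry": 0, "rz": 0}, {"x": 0, "y": 0, "z": 0, "rx": 0, "ry": 0, "rz": 0}, {"x": 0, "y": 0, "z": 0, "rx": 0, "ry": 0, "rz": 0}, {"x": 0, "y": 0, "z": 0, "rx": 0, "ry": 0, "rz": 0}, {"x": 0, "y": 0, "z": -0.4, "rx": 0, "ry": 0, "rz": 0}, {"x": 0, "y": 0, "z": -0.9, "rx": 0, "ry": 0, "rz": 0}, {"x": 0, "y": 0, "z": -1, "rx": 0, "ry": 0, "rz": 0}, {"x": 0, "y": 0, "z": -1, "rx": 0, "ry": 0, "rz": 0}, {"x": 0, "y": 0, "z": -0.8, "rx": 0, "ry": 0, "rz": 0}, {"x": 0, "y": 0, "z": -0.4, "rx": 0, "ry": 0, "rz": 0}]' --jaw -0.4

```text
t: 29.97
eef_pos: [524.2, 225.2, 104.0]
tcp_rot: [-3.141, -0.004, -0.0]
ft_force: [0.4, 0.5, -0.5]
opening: 0.703
grip_force: 0.0
```

Request:
step_arm --plan '[{"x": -0.4, "y": 0.5, "z": 0, "rx": 0, "ry": 0, "rz": 0}, {"x": -0.7, "y": 0.8, "z": 0, "rx": 0, "ry": 0, "rz": 0}, {"x": -0.7, "y": 0.8, "z": 0, "rx": 0, "ry": 0, "rz": 0}, {"x": -0.7, "y": 0.8, "z": 0, "rx": 0, "ry": 0, "rz": 0}, {"x": -0.5, "y": 0.5, "z": 0, "rx": 0, "ry": 0, "rz": 0}, {"x": -0.2, "y": 0.3, "z": 0, "rx": 0, "ry": 0, "rz": 0}, {"x": 0, "y": 0, "z": 0, "rx": 0, "ry": 0, "rz": 0}, {"x": 0, "y": 0, "z": 0, "rx": 0, "ry": 0, "rz": 0}, {"x": 0, "y": 0, "z": 0, "rx": 0, "ry": 0, "rz": 0}, {"x": 0, "y": 0, "z": 0, "rx": 0, "ry": 0, "rz": 0}]'

```text
t: 30.8
eef_pos: [444.0, 133.0, 100.8]
tcp_rot: [-3.142, -0.0, 0.0]
ft_force: [0.6, -0.1, 0.4]
opening: 0.699
grip_force: 0.0
```

```bash
python3 w.py w10 bl; python3 - <<'E'
from fit import *
c=snap('side','d10');A=cloud(c)
print('placed',fit(A,(523,225),21,22,46),fit(A,(523,225),30.5,14,21))
q=A[np.hypot(A[:,0]-523,A[:,1]-225)<20];print(q[:,2].max())
E
```

```text
bl (array([443.9, 132.2]), 770, np.float64(0.14)) tcp-rel units [0.   0.03]
[443.8 132.9 100.7] [ 3.142 -0.     0.   ] 30.85 66.65588468334934 [510.51528216 134.34005187 305.78203159]
table 0.9007786701383794
placed (array([523.6, 225.6]), 320, np.float64(0.7)) (array([524.3, 222.3]), 279, np.float64(4.06))
60.55570529030024
```

Placed. Descend 100 mm for the broad long one and grip.

Request:
step_arm --plan '[{"x": 0, "y": 0.03, "z": 0.6, "rx": 0, "ry": 0, "rz": 0}, {"x": 0, "y": 0, "z": 0.8, "rx": 0, "ry": 0, "rz": 0}, {"x": 0, "y": 0, "z": 0.8, "rx": 0, "ry": 0, "rz": 0}, {"x": 0, "y": 0, "z": 0.7, "rx": 0, "ry": 0, "rz": 0}, {"x": 0, "y": 0, "z": 0.5, "rx": 0, "ry": 0, "rz": 0}, {"x": 0, "y": 0, "z": 0.3, "rx": 0, "ry": 0, "rz": 0}, {"x": 0, "y": 0, "z": 0.2, "rx": 0, "ry": 0, "rz": 0}, {"x": 0, "y": 0, "z": 0.1, "rx": 0, "ry": 0, "rz": 0}, {"x": 0, "y": 0, "z": 0, "rx": 0, "ry": 0, "rz": 0}, {"x": 0, "y": 0, "z": 0, "rx": 0, "ry": 0, "rz": 0}]'

```text
t: 31.73
eef_pos: [443.6, 131.7, 1.3]
tcp_rot: [-3.142, -0.001, -0.0]
ft_force: [-0.3, -0.3, -0.6]
opening: 0.704
grip_force: 0.0
```

Request:
step_arm --plan '[{"x": 0, "y": 0, "z": 0, "rx": 0, "ry": 0, "rz": 0}, {"x": 0, "y": 0, "z": 0, "rx": 0, "ry": 0, "rz": 0}, {"x": 0, "y": 0, "z": 0, "rx": 0, "ry": 0, "rz": 0}, {"x": 0, "y": 0, "z": 0, "rx": 0, "ry": 0, "rz": 0}, {"x": 0, "y": 0, "z": 0, "rx": 0, "ry": 0, "rz": 0}, {"x": 0, "y": 0, "z": 0, "rx": 0, "ry": 0, "rz": 0}, {"x": 0, "y": 0, "z": 0, "rx": 0, "ry": 0, "rz": 0}, {"x": 0, "y": 0, "z": 0, "rx": 0, "ry": 0, "rz": 0}, {"x": 0, "y": 0, "z": 0, "rx": 0, "ry": 0, "rz": 0}, {"x": 0, "y": 0, "z": 0, "rx": 0, "ry": 0, "rz": 0}]' --jaw 1

```text
t: 32.57
eef_pos: [443.4, 131.6, 1.0]
tcp_rot: [3.142, -0.0, -0.0]
ft_force: [-0.2, -0.8, 5.8]
opening: 0.434
grip_force: 30.0
```

Request:
step_arm --plan '[{"x": 0, "y": 0, "z": -0.3, "rx": 0, "ry": 0, "rz": 0}, {"x": 0, "y": 0, "z": -0.7, "rx": 0, "ry": 0, "rz": 0}, {"x": 0, "y": 0, "z": -0.9, "rx": 0, "ry": 0, "rz": 0}, {"x": 0, "y": 0, "z": -0.8, "rx": 0, "ry": 0, "rz": 0}, {"x": 0, "y": 0, "z": -0.6, "rx": 0, "ry": 0, "rz": 0}, {"x": 0.4, "y": 0.4, "z": -0.3, "rx": 0, "ry": 0, "rz": 0}, {"x": 0.7, "y": 0.7, "z": 0, "rx": 0, "ry": 0, "rz": 0}, {"x": 0.8, "y": 0.8, "z": 0, "rx": 0, "ry": 0, "rz": 0}, {"x": 0.8, "y": 0.8, "z": 0, "rx": 0, "ry": 0, "rz": 0}, {"x": 0.8, "y": 0.8, "z": 0, "rx": 0, "ry": 0, "rz": 0}]'

```text
t: 33.4
eef_pos: [531.2, 43.2, 91.1]
tcp_rot: [3.142, 0.001, 0.0]
ft_force: [0.8, 0.5, -3.0]
opening: 0.435
grip_force: 30.0
```

Request:
step_arm --plan '[{"x": 0.6, "y": 0.6, "z": 0, "rx": 0, "ry": 0, "rz": 0}, {"x": 0.5, "y": 0.4, "z": 0, "rx": 0, "ry": 0, "rz": 0}, {"x": 0.25, "y": 0.25, "z": 0, "rx": 0, "ry": 0, "rz": 0}, {"x": 0, "y": 0, "z": 0, "rx": 0, "ry": 0, "rz": 0}, {"x": 0, "y": 0, "z": 0, "rx": 0, "ry": 0, "rz": 0}, {"x": 0, "y": 0, "z": 0, "rx": 0, "ry": 0, "rz": 0}, {"x": 0, "y": 0, "z": 0, "rx": 0, "ry": 0, "rz": 0}, {"x": 0, "y": 0, "z": 0, "rx": 0, "ry": 0, "rz": 0}, {"x": 0, "y": 0, "z": 0, "rx": 0, "ry": 0, "rz": 0}, {"x": 0, "y": 0, "z": 0, "rx": 0, "ry": 0, "rz": 0}]'

```text
t: 34.23
eef_pos: [564.4, 13.2, 91.0]
tcp_rot: [3.142, -0.0, 0.0]
ft_force: [-0.1, 0.1, -4.1]
opening: 0.437
grip_force: 30.0
```

```bash
python3 w.py w11 cbd
```

```text
cbd (array([565.3,  12.6]), 1319, np.float64(1.04)) tcp-rel units [0.03 0.02]
[564.5  13.1  91. ] [ 3.142 -0.     0.   ] 34.2833 41.1882309315264 [630.92321756  14.57373439 295.99117032]
table 0.8874461493614385
```

View pics/w11.png

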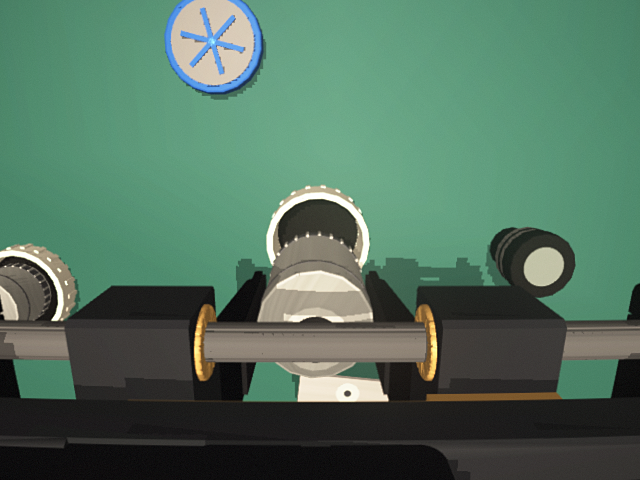

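The broad long one is upright over the broad deep case at (317,235). The eyepiece at (535,262) is clear. Lowering.

Request:
step_arm --plan '[{"x": 0.03, "y": 0.02, "z": 0.5, "rx": 0, "ry": 0, "rz": 0}, {"x": 0, "y": 0, "z": 0.6, "rx": 0, "ry": 0, "rz": 0}, {"x": 0, "y": 0, "z": 0.6, "rx": 0, "ry": 0, "rz": 0}, {"x": 0, "y": 0, "z": 0.5, "rx": 0, "ry": 0, "rz": 0}, {"x": 0, "y": 0, "z": 0.4, "rx": 0, "ry": 0, "rz": 0}, {"x": 0, "y": 0, "z": 0.3, "rx": 0, "ry": 0, "rz": 0}, {"x": 0, "y": 0, "z": 0.2, "rx": 0, "ry": 0, "rz": 0}, {"x": 0, "y": 0, "z": 0.18, "rx": 0, "ry": 0, "rz": 0}, {"x": 0, "y": 0, "z": 0, "rx": 0, "ry": 0, "rz": 0}, {"x": 0, "y": 0, "z": 0, "rx": 0, "ry": 0, "rz": 0}]'

```text
t: 35.12
eef_pos: [565.5, 12.3, 9.0]
tcp_rot: [3.141, -0.0, -0.0]
ft_force: [0.4, -0.3, -2.9]
opening: 0.437
grip_force: 30.0
```

Request:
step_arm --plan '[{"x": 0, "y": 0, "z": 0.03, "rx": 0, "ry": 0, "rz": 0}, {"x": 0, "y": 0, "z": 0.03, "rx": 0, "ry": 0, "rz": 0}, {"x": 0, "y": 0, "z": 0.03, "rx": 0, "ry": 0, "rz": 0}, {"x": 0, "y": 0, "z": 0.02, "rx": 0, "ry": 0, "rz": 0}, {"x": 0, "y": 0, "z": 0.01, "rx": 0, "ry": 0, "rz": 0}, {"x": 0, "y": 0, "z": 0.01, "rx": 0, "ry": 0, "rz": 0}, {"x": 0, "y": 0, "z": 0, "rx": 0, "ry": 0, "rz": 0}, {"x": 0, "y": 0, "z": 0, "rx": 0, "ry": 0, "rz": 0}, {"x": 0, "y": 0, "z": 0, "rx": 0, "ry": 0, "rz": 0}, {"x": 0, "y": 0, "z": 0, "rx": 0, "ry": 0, "rz": 0}]'

```text
t: 35.95
eef_pos: [565.4, 12.3, 6.0]
tcp_rot: [3.141, -0.001, -0.0]
ft_force: [-1.9, -0.5, 6.1]
opening: 0.437
grip_force: 30.0
```

Contact at about 9 N. Release, rise and back well clear.

Request:
step_arm --plan '[{"x": 0, "y": 0, "z": 0, "rx": 0, "ry": 0, "rz": 0}, {"x": 0, "y": 0, "z": 0, "rx": 0, "ry": 0, "rz": 0}, {"x": 0, "y": 0, "z": 0, "rx": 0, "ry": 0, "rz": 0}, {"x": 0, "y": 0, "z": 0, "rx": 0, "ry": 0, "rz": 0}, {"x": 0, "y": 0, "z": -0.4, "rx": 0, "ry": 0, "rz": 0}, {"x": 0, "y": 0, "z": -0.9, "rx": 0, "ry": 0, "rz": 0}, {"x": 0, "y": 0, "z": -1, "rx": 0, "ry": 0, "rz": 0}, {"x": 0, "y": 0, "z": -1, "rx": 0, "ry": 0, "rz": 0}, {"x": 0, "y": 0, "z": -1, "rx": 0, "ry": 0, "rz": 0}, {"x": 0, "y": 0, "z": -1, "rx": 0, "ry": 0, "rz": 0}]' --jaw -0.4

```text
t: 36.78
eef_pos: [565.1, 12.4, 140.1]
tcp_rot: [3.141, -0.001, -0.0]
ft_force: [0.6, -0.6, 0.0]
opening: 0.703
grip_force: 0.0
```

Request:
step_arm --plan '[{"x": 0, "y": 0.5, "z": -0.5, "rx": 0, "ry": 0, "rz": 0}, {"x": 0, "y": 1, "z": 0, "rx": 0, "ry": 0, "rz": 0}, {"x": 0, "y": 1, "z": 0, "rx": 0, "ry": 0, "rz": 0}, {"x": 0, "y": 1, "z": 0, "rx": 0, "ry": 0, "rz": 0}, {"x": 0, "y": 1, "z": 0, "rx": 0, "ry": 0, "rz": 0}, {"x": 0, "y": 1, "z": 0, "rx": 0, "ry": 0, "rz": 0}, {"x": 0, "y": 1, "z": 0, "rx": 0, "ry": 0, "rz": 0}, {"x": 0, "y": 1, "z": 0, "rx": 0, "ry": 0, "rz": 0}, {"x": 0, "y": 1, "z": 0, "rx": 0, "ry": 0, "rz": 0}, {"x": 0, "y": 0.6, "z": 0, "rx": 0, "ry": 0, "rz": 0}]'

```text
t: 37.62
eef_pos: [565.1, -217.3, 151.3]
tcp_rot: [3.141, -0.001, -0.001]
ft_force: [0.1, -0.1, -0.1]
opening: 0.698
grip_force: 0.0
```

```bash
python3 - <<'E'
from h import *
c=snap('side','d12');e=snap('scene','s12');print(state()['eef_pos'],state()['ft_force'])
cv2.imwrite('pics/m12.png',np.hstack([cv2.resize(c['image'][130:430,210:430],(400,545)),cv2.resize(e['image'][160:380,170:430],(400,338)).copy() if 0 else cv2.copyMakeBorder(cv2.resize(e['image'][160:380,170:430],(400,338)),0,207,0,0,0)])[:,:,::-1])
E
```

```text
[ 565.09565258 -217.02250387  150.94996596] [0.25558205 0.45803076 0.10723271]
```

View pics/m12.png

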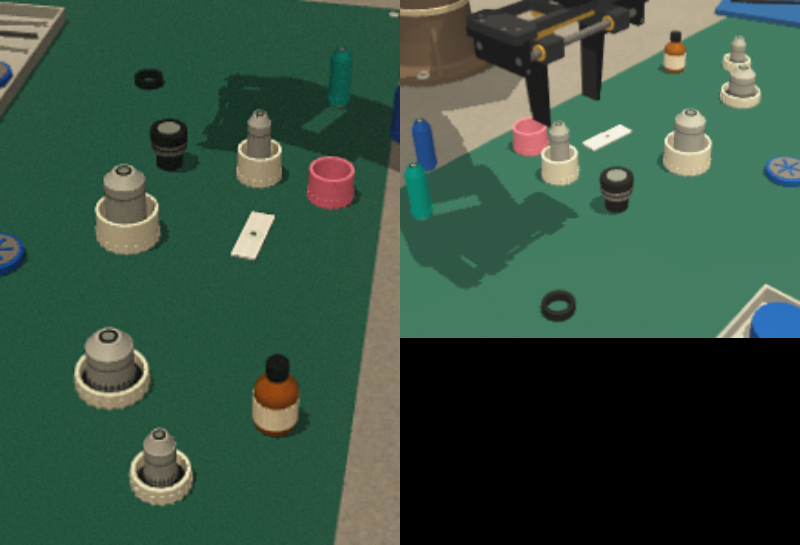

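All four objectives stand upright in their matching cases: (125,205), (260,150), (112,365) and (160,465) in the side crop. The eyepiece, bottle and look-alikes are where they were. Handing in.

```bash
python3 -c "
from cell import *
print(job_done())"
```

```text
the job is handed in; nothing more can be done
None
```

The job is handed in at about 38 s of the 99 s allowed: all four objectives stand nose up in their matching cases, each set down gently on its floor, and nothing else was disturbed.

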